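Clamp a stone blank in the jeweller's fixture

TASK

Using only your fingertips, push the round flat stone across the wooden clamping board until it rests snugly against both steel pins, then flip the lever of the toggle clamp over past its middle so that it snaps shut and its rubber foot holds the stone down. Leave the clamp open until the stone is home, keep the stone flat on the board (never pick it up), and do not disturb the other things around.

Things in the scene. Friction and masses are not known exactly. Their poses are not given: they have to be found in the camera images.
- fixture: Fixed wooden board 240 x 170 x 12 mm. Origin on its underside, below the seat; board spans x -125 to +115, y -85 to +85 mm. Its +x is the way to push the stone: towards two upright steel pins (10 mm thick, 18 mm high, at x +25.4, y -16 and +16 mm) and the clamp, whose bracket (x +58 to +92 mm, 35 mm wide, on a 60 mm wide foot plate) rises 64 mm above the table.
- seat (a point): Point on the board's upper face (12 mm above the table) over which the stone is centred when it touches both pins; axes as the board's.
- stone: The stone to clamp: dark, round, flat, 50 mm in diameter, 18 mm thick, 60 to 130 g, sides upright from 5 to 13 mm above its underside. It lies loose on the board, 55 to 95 mm short of the seat (towards board -x) and up to 18 mm to either side. Origin: centre of its underside; z up.
- clamp (a joint): Toggle clamp angle, rad: 0 open (start); 1.46 stop, about 1.4 pressing on the seated stone. Spring-driven away from 0.70 both ways: it rests only at the ends and snaps over past the middle. About 6 N at the grip moves it; the foot then presses with about 6 N. Lever and foot arm (75 mm) are one rigid piece. Open, the lever leans 40 deg to the board's +x, shut 40 deg to its -x, over the stone.
- lever_pivot (a point): Hinge of the clamp, at the board's x +75, y 0, 50 mm above the table; its axis lies along the board's y. When open, the foot arm stands nearly upright here (10 deg towards -x); when shut it is level and its foot is over the seat.
- lever_tip (a point): Free end of the clamp's lever, on its centre line, 100 mm from the pivot: when open, about 127 mm above the table and 64 mm beyond the pivot in board +x. The lever is a 12 mm steel rod whose last 50 mm are a black rubber grip 18 mm thick. To shut, push it from behind (its far side) towards board -x.
- finger_ring: Plain metal finger ring, 24 mm across and 8 mm high, lying on the board near y = +62 mm. Bystander, leave it; origin under its centre.
- oval_stone: Flat oval stone 50 x 30 x 13 mm on the board near y = -66 mm, long side along the board. Bystander; origin under its centre.
- gift_box: Black square gift box, 93 mm wide, 45 mm high, on the table. Bystander; origin under its centre.
- bangle: White bangle, 72 mm across, 14 mm high, flat on the table. Bystander; origin under its centre.
- polish_jar: Amber jar, 64 mm across, 70 mm high. Bystander; origin under its centre.
- brush: Small hand brush lying on the table on the robot's right. Bystander; origin on its underside near its middle.
- bowl: White bowl, 100 mm across, 40 mm high. Bystander; origin under its centre.
Not all that is in view belongs to the job. Leave any blue or orange look-alike of the stone alone.

How it is judged:
On the way, in this order (a step that is already met when the one before it is completed fails the run):
1. the stone lies at the seat against the pins while the clamp is still open (horizontal distance between stone and seat below 0.006 m and value of joint clamp below 0.35 rad), for 0.2 s.
2. the lever has snapped over and the foot presses on the stone (value of joint clamp above 1.2 rad and contact force between stone and clamp above 2 N), for 0.2 s.
At the end, for the whole second after the job is handed in: The stone lies flat on the board, centred within 6 mm of the seat and at rest; the clamp's joint is past 1.2 rad and its foot presses on the stone with more than 2 N (all of step 2 and horizontal distance between stone and seat below 0.006 m and height (world z) of stone below 0.018 m and angle between stone's own z axis and vertical below 0.1 rad and linear speed of stone below 0.02 m/s); the robot touches nothing.
It fails at once if the stone is lifted or carried (more than 10 mm), tipped, or knocked off the board (height (world z) of stone above 0.022 m or height (world z) of stone below 0.006 m or angle between stone's own z axis and vertical above 0.4 rad).
It fails at once if the clamp is closed before the stone is home (value of joint clamp above 0.5 rad and horizontal distance between stone and seat above 0.012 m).
It fails at once if another thing is moved by more than 25 mm (distance of any of finger_ring, oval_stone, gift_box, bangle, polish_jar, brush, bowl from where it was at the start of the episode above 0.025 m).
It also fails if it takes over 48 s, if anything falls off the work surface, if the arm or the gripper's body presses on something with over 40 N, if the wrist force passes 120 N, or if a joint passes its speed limit or range.

ROBOT

A 7-joint arm with a two-finger parallel gripper is mounted at the origin on the work surface. World frame = base frame: x ahead of the robot, y to its left, z up, the work surface at z = 0. Lengths are in m, angles in rad, forces in N, time in s.
With the tool pointing down it reaches from about 0.425 to 0.925 m from the base axis. Payload 6.8 kg.
Tool frame: the origin (TCP) lies at the very end of the fingers, on their centre line; the grasp point (between the pads) lies bot.grip_point_offset behind it (bot.grip_point_offset is the distance from the TCP to the grasp point, in m); z points along the fingers, y is the line along which they close (so a half turn about z gives the same grasp; the last joint's range is limited). The gripper opens to 85 mm and grips with 20 to 120 N. Pads are 22 mm wide; open, the fingers measure 114 mm over their backs; the gripper's body (76 mm by 85 mm) begins 54 mm behind the grasp point. The pads swing forward as they close: fully open they stand 13 mm farther back than shut.
Start: joints at [1.18, 0.477, 0.022, 1.555, -0.011, 1.109, -0.083], TCP at [0.188, -0.648, 0.231] pointing down, gripper open.
Joint ranges: [-2.96, 2.96], [-0.34, 2.1], [-1.41, 1.46], [0.24, 2.44], [-1.37, 4.51], [0.17, 1.92], [-2.96, 2.96]. Speed limits (rad/s): [2.39, 2.39, 3.14, 3.14, 3.14, 3.14, 3.14].

INTERFACE

Orientations are given as a unit quaternion [w, x, y, z].
In Python, from station import bot, imaging gives the robot as it stands. The module is installed in compiled form; this text tells all that it offers.
- The arm moves only by the tool carry_out, never from a script. Its argument "targets" is one flat list of numbers, 5 for each row, row after row: the closure in counts, from 0 (fully open) to 255 (shut), then the shift along the world's x, y, z in mm, then the turn about the world's z in degrees. A call has 1 to 20 rows; each row shifts and turns the commanded pose from where the row before left it; what a row does not reach is not made up. A row lasts 1/10 s, in which the tool goes at most 50 mm and 8.59 degrees, less where a joint would pass 70% of its speed; a pose out of reach is approached as far as the arm can. A call is refused whole if a number of a shift passes 50 or a number of a turn 8.59, either way. A call with a gripper value outside its range is refused whole. The fingers move at their own pace and stop on an object; "newtons" is the grip in N (left out, the last holds). Time passes only in rows, so rows that do not move let the fingers close. It gives the time, the measured TCP pose, the force, the opening and the grip force at its end, in the units of the state.
- bot.get_obs(): the state, without advancing time (a new reading comes with each control period).
- imaging.read_camera(name): name is "scene" or "top" or "wrist"; returns a dict with "frame" (480x640x3 uint8, red, green, blue), "fov_y" (degrees; the focal length in pixels is half the picture's height over the tangent of half this angle, whatever the lens; pixels are square), "cx", "cy" (the principal point, pixels), "k1" (the pictures are not rectified: a ray, as slopes to the right and down, at radius r is drawn at 1 + k1 r^2 times it, then the intrinsics apply), "pose" (4x4, takes a point from camera to world coordinates); the wrist camera has in their place "tool_from_camera" (4x4, takes a point from camera to tool coordinates, whose origin is the TCP and whose axes are the flange's). Camera axes: x right, y up, looking along -z (the intrinsics and any distortion apply to the point x, -y, -z); pixel columns grow to the right and rows downward; lengths in m; the calibration is good to about 2 mm. A picture is of the moment at which its call begins: read the wrist's pose just before it. There is no depth.
- bot.hand_in(): hands the job in; it is judged then, once.
The state is a dict: "t": time; "q": joint angles; "joint_vel": joint speeds; "joint_torque": joint torques, N m; "eef_pos": TCP position; "tool_rot": TCP orientation; "contact_force": force on the tool from outside, world axes, zero at the start; "torque": the same for the moment, N m; "gripper_width": opening from 0.0 (shut) to 1.0 (fully open); "grasp_force": force on a finger pad.
Only numpy, scipy, OpenCV 4.12 (cv2) and the standard library are available. Lean on these libraries where they do the work, as an engineer would, in place of code of your own. Each camera call takes 0.05 s, during which the arm holds its last target. There are 200 camera calls.

## Working session

There is one attempt and no reset: what is moved stays moved. The work goes in short steps, Python scripts to look and compute and a tool call to move; the robot and the scene stay as the last step left them, time stands still between calls to the robot, and variables do not carry over. Pictures are saved under pics/ and viewed, at most 10 in all, crops included, and the job is handed in when it is done.

Besides the shell and the picture viewer there is one more tool, called after "Request:" as name(argument=value, ...), one argument or row to a line, values as JSON. carry_out: Moves the arm, as the interface text tells. Its arguments: {"type":"object","properties":{"targets":{"type":"array","items":{"type":"number"}},"newtons":{"type":"number"}},"required":["targets"]}

```bash
mkdir -p pics
cat > h.py <<'E'
import numpy as np, cv2
from station import bot, imaging
def shot(n):
    o=bot.get_obs(); c=imaging.read_camera(n); 
    if 'pose' not in c:
        from scipy.spatial.transform import Rotation as R
        q=o['tool_rot']; T=np.eye(4); T[:3,:3]=R.from_quat([q[1],q[2],q[3],q[0]]).as_matrix(); T[:3,3]=o['eef_pos']
        c['pose']=T@np.array(c['tool_from_camera'])
    return c
def ray(c,u,v):
    f=240/np.tan(np.radians(c['fov_y'])/2); K=np.array([[f,0,c['cx']],[0,f,c['cy']],[0,0,1]])
    p=cv2.undistortPointsIter(np.array([[[u,v]]],float),K,np.array([c['k1'],0,0,0,0.]),None,None,(3,100,1e-12)).ravel()
    P=np.array(c['pose']); d=P[:3,:3]@np.array([p[0],-p[1],-1]); return P[:3,3],d/np.linalg.norm(d)
def plane(c,u,v,z):
    o,d=ray(c,u,v); return o+d*(z-o[2])/d[2]
def tri(*rs):
    A=np.zeros((3,3));b=np.zeros(3)
    for o,d in rs:
        M=np.eye(3)-np.outer(d,d);A+=M;b+=M@o
    p=np.linalg.solve(A,b); return p,[float(np.linalg.norm((np.eye(3)-np.outer(d,d))@(p-o))) for o,d in rs]
def save(c,n): cv2.imwrite(n,c['frame'][:,:,::-1])
E
python3 - <<'E'
from h import *
print(bot.get_obs(), bot.grip_point_offset)
for n in("scene","top"):
    c=shot(n); save(c,f"pics/{n}0.png"); np.save(n,c,allow_pickle=True); print(n,c['fov_y'],c['cx'],c['cy'],c['k1'],np.round(c['pose'],3).tolist())
E
```

```text
{'t': 0.0, 'q': array([ 1.1799051 ,  0.47781601,  0.02233553,  1.55645963, -0.01148804,
        1.10930908, -0.08311818]), 'joint_vel': array([ 0.00026967, -0.00020706, -0.00079029,  0.00077196, -0.00057293,
        0.00116076, -0.00227436]), 'joint_torque': array([-1.29568275e-05, -5.96452260e+01,  1.60773542e+00, -2.81203043e+01,
        1.24886743e-02,  9.21315135e-03, -1.44599341e-05]), 'eef_pos': array([ 0.18816633, -0.64761673,  0.23031153]), 'tool_rot': array([-9.09267249e-04,  9.90018979e-01,  1.40931018e-01, -2.04278169e-04]), 'contact_force': array([ 0.2583688 , -0.87027121,  0.51713159]), 'torque': array([ 0.01208634, -0.00672832, -0.0220444 ]), 'grasp_force': 0.0, 'gripper_width': 0.9996034125453505} 0.0187
scene 45.463358091444135 326.39678191395495 236.82982055954488 0.021882221623580677 [[0.724, -0.457, 0.518, 1.244], [0.69, 0.491, -0.532, -0.74], [-0.011, 0.742, 0.67, 1.091], [0.0, 0.0, 0.0, 1.0]]
top 46.48096039831586 323.9412657817615 235.28174695576146 -0.1584854761380386 [[-0.006, 0.995, -0.104, 0.342], [-1.0, -0.006, -0.004, 0.008], [-0.005, 0.104, 0.995, 1.581], [0.0, 0.0, 0.0, 1.0]]
```

View pics/scene0.png

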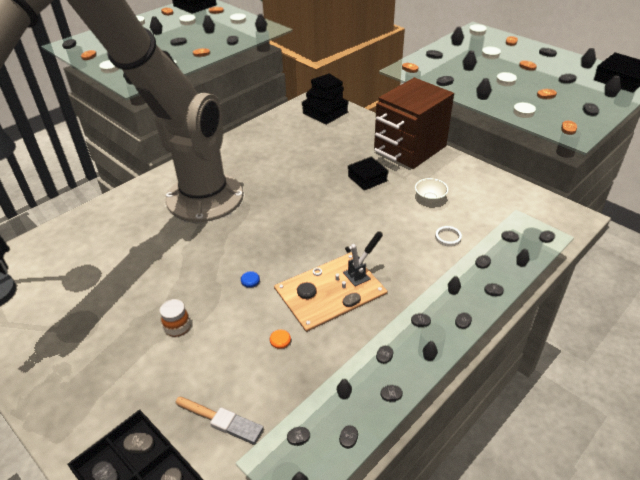

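View pics/top0.png

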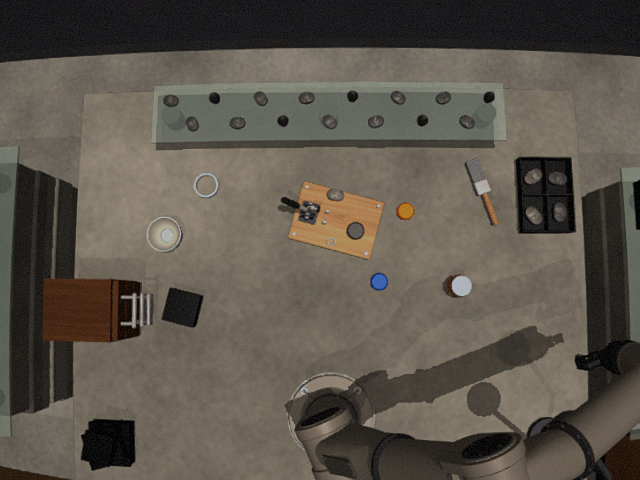

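Top view: board with corners at about (306,182), (384,203), (369,258), (289,237). The dark round stone is at (355,230), with the scene view showing it at (307,290). The clamp is at (310,210) with its lever tip at (285,201), the oval stone at (335,195) and the ring at (331,241). The look-alikes are blue (379,282) and orange (405,211), both off the board. The dark round one on the board is the only one that fits the description.

```bash
cat > m.py <<'E'
from h import *
out={}
ims=[]
for n,box in(("top",(275,170,120,100)),("scene",(265,220,130,115))):
    c=np.load(n+".npy",allow_pickle=True).item(); x,y,w,h=box
    f=c['frame'][y:y+h,x:x+w]; s=6; g=cv2.resize(f,None,fx=s,fy=s,interpolation=cv2.INTER_CUBIC)
    hsv=cv2.cvtColor(g,cv2.COLOR_RGB2HSV)
    m=cv2.inRange(hsv,(5,90,90),(22,255,255))
    k=max(cv2.findContours(m,0,2)[0],key=cv2.contourArea); k=cv2.convexHull(k)
    inside=cv2.drawContours(np.zeros_like(m),[k],-1,255,-1)
    r=cv2.approxPolyN(k,4)[0] if hasattr(cv2,'approxPolyN') else cv2.boxPoints(cv2.minAreaRect(k))
    px=lambda p:((p[0]+.5)/s-.5+x,(p[1]+.5)/s-.5+y)
    print(n,'corners',[tuple(np.round(px(p),1)) for p in r.reshape(-1,2)])
    for p in r.reshape(-1,2): print('   ',np.round(plane(c,*px(p),0.012),4))
    d=cv2.bitwise_and(inside,cv2.inRange(g,(0,0,0),(95,95,95)))
    for q in cv2.findContours(d,0,2)[0]:
        if cv2.contourArea(q)>1500:
            (cx,cy),(a,b),t=cv2.fitEllipse(q); print('  dark',np.round(px((cx,cy)),1),round(a/s,1),round(b/s,1),np.round(plane(c,*px((cx,cy)),0.025),4))
    ims.append(cv2.resize(g,(400,340)))
cv2.imwrite("pics/crop1.png",np.hstack(ims)[:,:,::-1])
E
python3 m.py
```

```text
top corners [(np.float64(384.4), np.float64(201.8)), (np.float64(369.6), np.float64(259.9)), (np.float64(286.2), np.float64(237.6)), (np.float64(302.9), np.float64(180.1))]
    [ 0.6015 -0.1583  0.012 ]
    [ 0.4361 -0.1136  0.012 ]
    [0.5008 0.1209 0.012 ]
    [0.6656 0.0736 0.012 ]
  dark [355.  230.4] 17.1 17.4 [ 0.5185 -0.0727  0.025 ]
  dark [307.1 212.3] 20.6 25.1 [0.5706 0.0614 0.025 ]
scene corners [(np.float64(390.4), np.float64(291.4)), (np.float64(305.6), np.float64(331.8)), (np.float64(272.1), np.float64(285.4)), (np.float64(350.4), np.float64(251.1))]
    [0.6725 0.0766 0.012 ]
    [ 0.6069 -0.1614  0.012 ]
    [ 0.4375 -0.1145  0.012 ]
    [0.4993 0.118  0.012 ]
  dark [306.2 290.7] 15.5 18.4 [ 0.5235 -0.0757  0.025 ]
  dark [356.  271.9] 19.6 29.4 [0.5711 0.0592 0.025 ]
```

View pics/crop1.png

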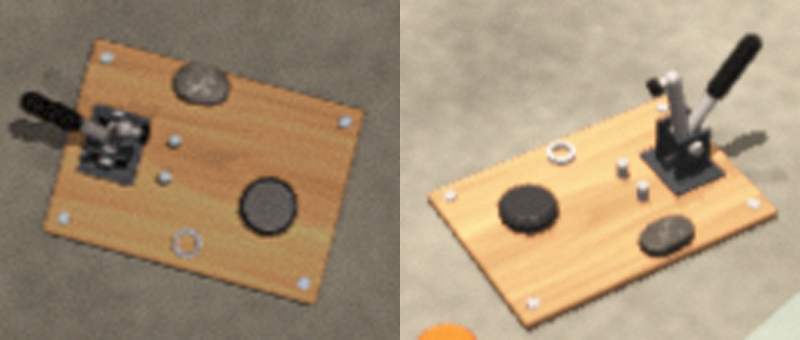

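The crop confirms it: a dark, round, flat stone lies on the board short of the two pins. The clamp is open, and the ring and oval stone are at the sides. The board heading is about 15.3° from world +y towards +x, the seat is near (0.554,-0.015) and the stone near (0.521,-0.074). That puts the stone about 66 mm short of the seat and 16 mm to its +y side, which agrees with the text. I'll move in for a closer look.

Request:
carry_out(
  targets=[0,21,35,3,3.9,0,21,35,3,3.9,0,21,35,3,3.9,0,21,35,3,3.9,0,21,35,3,3.9,0,21,35,3,3.9,0,21,35,3,3.9,0,21,35,3,3.9,0,21,35,3,3.9,0,21,35,3,3.9,0,21,35,3,3.9,0,21,35,3,3.9,0,21,35,3,3.9,0,21,35,3,3.9,0,21,35,3,3.9,0,0,0,0,0,0,0,0,0,0],
)

```text
t: 1.8
eef_pos: [0.5034, -0.1224, 0.276]
tool_rot: [-0.0, 0.794, 0.607, -0.0]
contact_force: [-0.5, -0.7, 0.3]
gripper_width: 1.001
grasp_force: 0.0
```

Run:
```python
from h import *
o=bot.get_obs();print(o['t'],o['eef_pos'],o['tool_rot'])
c=shot("wrist"); save(c,"pics/w1.png"); np.save("w1",c,allow_pickle=True); print(c['fov_y'],c['k1'],np.round(c['tool_from_camera'],3).tolist(),np.round(c['pose'],3).tolist())
```

```text
1.8 [ 0.50335303 -0.12243937  0.27595949] [-2.75477534e-04  7.94363867e-01  6.07442105e-01 -2.44905733e-04]
70.51463107515447 0.0149738855108823 [[0.0, 0.957, 0.289, 0.074], [1.0, 0.0, -0.001, 0.001], [-0.001, 0.289, -0.957, -0.144], [0.0, 0.0, 0.0, 1.0]] [[0.965, 0.251, 0.076, 0.524], [-0.262, 0.924, 0.279, -0.052], [0.0, -0.289, 0.957, 0.42], [0.0, 0.0, 0.0, 1.0]]
```

View pics/w1.png

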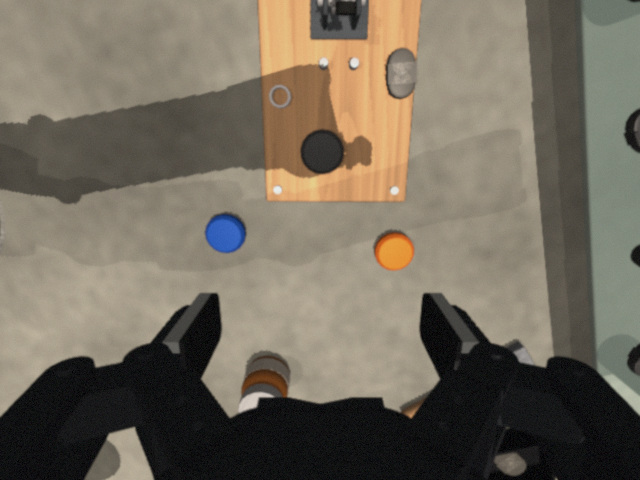

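Wrist view: the stone is at (322,151), the pins at (324,62) and (354,63), the ring at (280,96), the oval stone at (402,73). The tool is aligned with the board.

Run:
```python
from h import *
w=np.load("w1.npy",allow_pickle=True).item(); t=np.load("top.npy",allow_pickle=True).item(); s=np.load("scene.npy",allow_pickle=True).item()
g=w['frame'].astype(int)
d=(w['frame'].max(2)<55).astype(np.uint8); d[:110]=0; d[195:]=0; d[:,:290]=0; d[:,360:]=0
d=cv2.morphologyEx(d,cv2.MORPH_OPEN,np.ones((5,5)))
k=max(cv2.findContours(d,0,2)[0],key=cv2.contourArea); st=cv2.fitEllipse(k)[0]; print('stone',cv2.fitEllipse(k))
print('tri w+top',tri(ray(w,*st),ray(t,355,230.4)),'w+scene',tri(ray(w,*st),ray(s,306.2,290.7)))
P=[]
for a in((324,62),(354,63)):
    x,y=a; q=w['frame'][y-8:y+9,x-8:x+9]; h=cv2.cvtColor(q,cv2.COLOR_RGB2HSV); m=((h[...,1]<60)&(h[...,2]>100)).astype(np.uint8); M=cv2.moments(m,True)
    u=(x-8+M['m10']/M['m00'],y-8+M['m01']/M['m00']); P.append(plane(w,*u,.030)); print('pin',u,M['m00'],P[-1])
by=P[0]-P[1]; print('pin gap',np.linalg.norm(by)); by/=np.linalg.norm(by)
# board edges direction: left edge / right edge at z .012
h=cv2.cvtColor(w['frame'],cv2.COLOR_RGB2HSV)
C=[]
L=[]
m=cv2.inRange(h,(5,80,60),(25,255,255)); 
for v in range(110,190,10):
    r=np.where(m[v,230:450])[0]+230; L.append((plane(w,r.min(),v,.012),plane(w,r.max(),v,.012)))
L=np.array(L)
for i in(0,1):
    A=L[:,i,:2]; f=cv2.fitLine(A.astype(np.float32),cv2.DIST_HUBER,0,.01,.01).ravel(); print('edge',f, np.degrees(np.arctan2(f[0],f[1])))
print('width',np.linalg.norm(L[:,0]-L[:,1],axis=1).mean())
mid=(P[0]+P[1])/2
bx=np.array([by[1],-by[0],0]); print('bx',bx,np.degrees(np.arctan2(bx[0],bx[1])))
for a in(np.radians(15.2),np.arctan2(bx[0],bx[1])):
    b=np.array([np.sin(a),np.cos(a),0]); c=np.array([-b[1],b[0],0]); seat=mid-.0254*b
    for z in(.024,.030):
        q=plane(w,*st,z)-seat; print('seat',seat,'stone@',z,plane(w,*st,z),'rel',q@b,q@c)
```

```text
stone ((329.9550476074219, 160.4761199951172), (16.61545181274414, 33.821109771728516), 49.20380783081055)
tri w+top (array([ 0.52408106, -0.08116139, -0.00560761]), [0.007105893680813368, 0.007105893680813307]) w+scene (array([ 0.52767784, -0.08291135,  0.03401095]), [0.0024166600844344964, 0.00241666008443462])
pin (323.15714285714284, 62.128571428571426) 70.0 [0.54447973 0.01352878 0.03      ]
pin (353.67857142857144, 62.714285714285715) 84.0 [0.57492118 0.00467626 0.03      ]
pin gap 0.03170250584213092
edge [ 0.26928353  0.9630609   0.45612368 -0.04979278] 15.621637
edge [ 0.26876205  0.9632066   0.6188663  -0.09402546] 15.590616
width 0.16864668450547565
bx [0.27923741 0.96022209 0.        ] 16.214696504384722
seat [ 0.55304085 -0.0154089   0.03      ] stone@ 0.024 [ 0.52600348 -0.08544954  0.024     ] rel -0.07467928537152987 0.007727606422467914
seat [ 0.55304085 -0.0154089   0.03      ] stone@ 0.03 [ 0.52596571 -0.08493819  0.03      ] rel -0.07419571958077785 0.00789813134504302
seat [ 0.55260782 -0.01528712  0.03      ] stone@ 0.024 [ 0.52600348 -0.08544954  0.024     ] rel -0.07480043867776293 0.005954103650471259
seat [ 0.55260782 -0.01528712  0.03      ] stone@ 0.03 [ 0.52596571 -0.08493819  0.03      ] rel -0.07431996852059765 0.006133165235626923
```

Run:
```python
from h import *
w=np.load("w1.npy",allow_pickle=True).item(); t=np.load("top.npy",allow_pickle=True).item(); s=np.load("scene.npy",allow_pickle=True).item()
g=w['frame'][120:185,290:360].astype(int)
d=((g[...,0]-g[...,2]<25)&(g.max(2)<90)).astype(np.uint8); d=cv2.morphologyEx(d,cv2.MORPH_OPEN,np.ones((7,7)))
k=max(cv2.findContours(d,0,2)[0],key=cv2.contourArea); e=cv2.fitEllipse(k); st=(e[0][0]+290,e[0][1]+120); print(st,e[1])
print(tri(ray(w,*st),ray(t,355,230.4)),tri(ray(w,*st),ray(s,306.2,290.7)))
a=np.radians(15.5); b=np.array([np.sin(a),np.cos(a),0]); c=np.array([-b[1],b[0],0])
p=plane(w,*st,.025); q=p-np.array([.553,-.0153,0]); print(p,q@b,q@c)
p=p-.11*b; print('start TCP',p, 'delta mm',(p-bot.get_obs()['eef_pos'])*1000)
```

```text
(321.86839294433594, 151.10874938964844) (41.6995735168457, 42.33726119995117)
(array([ 0.51969292, -0.07343609,  0.01396248]), [8.215638743116734e-05, 8.215638743116768e-05]) (array([ 0.51997664, -0.0729593 ,  0.02025894]), [0.00031364833695174263, 0.00031364833695166864])
[ 0.51979774 -0.07292501  0.025     ] -0.06440213364415924 0.016595098063773253
start TCP [ 0.49040152 -0.17892436  0.025     ] delta mm [ -12.41348955  -55.09696785 -250.83015293]
```

Stone at (0.520,-0.073), which is 64 mm short of the seat and 17 mm to the +y side; three views agree. I'll half-close the fingers into a two-point cradle and come down behind the stone.

Request:
carry_out(
  targets=[165,0,-8,0,0,165,0,0,-35,0,165,0,0,-40,0,165,0,0,-40,0,165,0,0,-40,0,165,0,0,-40,0,165,0,0,-35,0,165,0,0,-15,0,165,0,0,-10,0,165,0,0,-3,0,165,0,0,0,0],
)

```text
t: 2.95
eef_pos: [0.5041, -0.1317, 0.0191]
tool_rot: [0.001, 0.795, 0.606, 0.0]
contact_force: [0.2, 0.7, -0.0]
gripper_width: 0.352
grasp_force: 0.0
```

Run:
```python
from h import *
c=shot("wrist"); save(c,"pics/w2.png"); np.save("w2",c,allow_pickle=True)
```

```text
(no output)
```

View pics/w2.png

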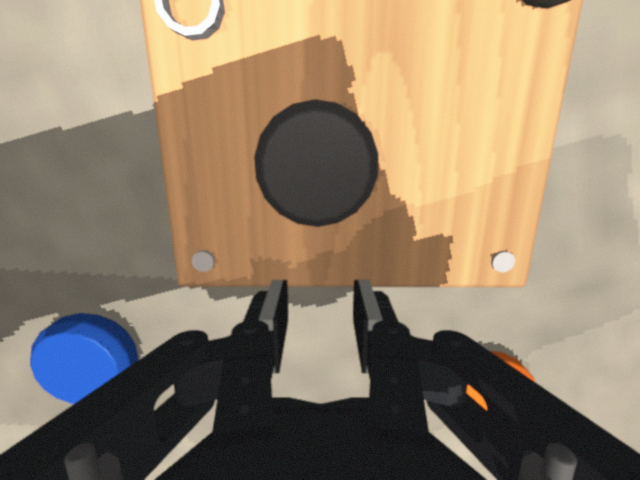

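The fingers straddle the stone's centre line (gap centre at 320, stone at (317,163)), and the height is fine. I'll approach and push diagonally towards the seat.

Request:
carry_out(
  targets=[165,2,8,-3,0,165,2,8,0,0,165,2,7,0,0,165,1,4,0,0,165,2.5,4.4,0,0,165,2.5,4.4,0,0,165,2.5,4.4,0,0,165,2.5,4.4,0,0,165,2.5,4.4,0,0,165,2.5,4.4,0,0,165,2.5,4.4,0,0,165,2.5,4.4,0,0,165,2.5,4.4,0,0,165,0,0,0,0],
)

```text
t: 4.4
eef_pos: [0.5336, -0.0633, 0.0154]
tool_rot: [-0.0, 0.795, 0.607, 0.001]
contact_force: [-0.5, -0.7, 0.1]
gripper_width: 0.356
grasp_force: 0.1
```

Run:
```python
from h import *
o=bot.get_obs();print(o['t'],o['eef_pos'],o['contact_force'])
c=shot("wrist"); save(c,"pics/w3.png"); np.save("w3",c,allow_pickle=True)
```

```text
4.4 [ 0.53357444 -0.06328994  0.01536614] [-0.54735537 -0.65411925  0.12312081]
```

View pics/w3.png

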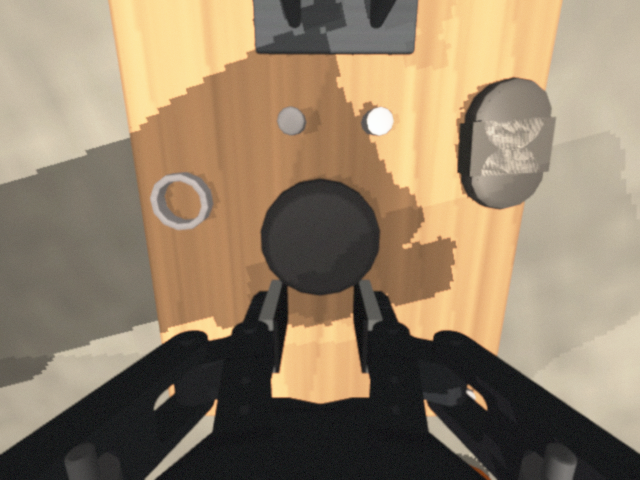

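The stone is cradled at (320,237), with the pins at (291,121) and (378,121). I'll compute what's left.

Run:
```python
from h import *
w=np.load("w3.npy",allow_pickle=True).item()
p=plane(w,291,121,.030);q=plane(w,378,121,.030); a=np.radians(15.5); b=np.array([np.sin(a),np.cos(a),0]); c=np.array([-b[1],b[0],0])
seat=(p+q)/2-.0254*b; s=plane(w,320,237,.025); print(p,q,np.linalg.norm(p-q),seat,s,(seat-s)*1000,(seat-s)@b,(seat-s)@c)
```

```text
[0.54450264 0.01363049 0.03      ] [0.57490989 0.00534642 0.03      ] 0.03151549050511979 [ 0.55291841 -0.01498776  0.03      ] [ 0.54267954 -0.0330867   0.025     ] [10.23886704 18.0989377   5.        ] 0.02017690573853643 -0.0050297533679077334
```

Request:
carry_out(
  targets=[165,2.5,4.4,0,0,165,2.5,4.4,0,0,165,2.5,4.4,0,0,165,1,1.7,0,0,165,1,1.7,0,0,165,0.7,1.5,0,0,165,0.3,1,0,0,165,0.3,1,0,0,165,0,0,0,0,165,0,0,0,0],
)

```text
t: 5.45
eef_pos: [0.5437, -0.0444, 0.0153]
tool_rot: [-0.0, 0.795, 0.607, 0.0]
contact_force: [0.2, 0.1, -0.4]
gripper_width: 0.35
grasp_force: 0.1
```

```bash
cat > seat.py <<'E'
from h import *
import sys
o=bot.get_obs();print(o['t'],o['eef_pos'],o['contact_force'])
w=shot("wrist"); save(w,sys.argv[1])
g=w['frame'].astype(int); d=((g[...,0]-g[...,2]<25)&(g.max(2)<90)).astype(np.uint8)
x0,x1,y0,y1=map(int,sys.argv[2:6]); d=d[y0:y1,x0:x1]; d=cv2.morphologyEx(d,cv2.MORPH_OPEN,np.ones((9,9)))
k=max(cv2.findContours(d,0,2)[0],key=cv2.contourArea); (cx,cy),r=cv2.minEnclosingCircle(k); cx+=x0;cy+=y0
print(cx,cy,r,plane(w,cx,cy,.025), (plane(w,cx,cy,.025)-[.553,-.0152,.025])*1000)
E
python3 seat.py pics/w4.png 240 400 160 285
```

```text
5.45 [ 0.54371872 -0.04444837  0.01533893] [ 0.24713254  0.09564257 -0.37643341]
320.0 238.4184799194336 59.98905563354492 [ 0.55271186 -0.01482793  0.025     ] [-2.88137851e-01  3.72067565e-01 -6.93889390e-15]
```

View pics/w4.png

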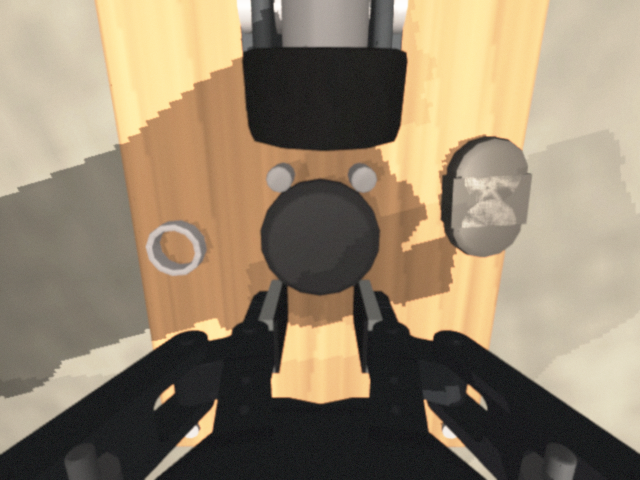

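The stone at (320,238) lies against both pins at (280,178) and (362,178), within 0.5 mm of the seat. There is no contact force yet, so I'll nudge gently to make sure it is snug.

Request:
carry_out(
  targets=[165,0.2,0.8,0,0,165,0.2,0.8,0,0,165,0,0,0,0],
)

```text
t: 5.8
eef_pos: [0.5439, -0.0436, 0.0153]
tool_rot: [0.0, 0.795, 0.606, -0.0]
contact_force: [0.5, -2.8, -0.2]
gripper_width: 0.351
grasp_force: 1.2
```

Snug, with -2.8 N against the pins. Next I'll retreat, rise, pass over the clamp with the fingers shutting, and check the lever tip from the first pictures.

Request:
carry_out(
  targets=[165,-1,-4,0,0,165,-3,-10,0,0,165,-3,-12,0,0,165,-3,-12,0,0,165,0,0,25,0,165,0,0,40,0,165,0,0,40,0,255,0,0,45,0,255,0,0,45,0,255,0,0,45,0,255,11,40,0,0,255,11,40,0,0,255,11,40,0,0,255,11,40,0,0,255,11,40,0,0,255,11,40,0,0,255,0,0,0,0,255,0,0,0,0],
)

```text
t: 7.6
eef_pos: [0.5999, 0.1591, 0.2548]
tool_rot: [-0.0, 0.794, 0.607, -0.0]
contact_force: [-0.1, -1.1, 0.1]
gripper_width: -0.0
grasp_force: 0.0
```

Run:
```python
from h import *
t=np.load("top.npy",allow_pickle=True).item(); s=np.load("scene.npy",allow_pickle=True).item()
print('tip',tri(ray(t,282.5,199),ray(s,379.4,234.5)))
o=bot.get_obs();print(o['t'],o['eef_pos'])
ims=[]
for n,(x,y,w,h) in(("top",(275,170,120,100)),("scene",(265,190,150,128))):
    c=shot(n); ims.append(cv2.resize(c['frame'][y:y+h,x:x+w],(400,340),interpolation=cv2.INTER_CUBIC))
cv2.imwrite("pics/c2.png",np.hstack(ims)[:,:,::-1])
```

```text
tip (array([0.59131398, 0.12244355, 0.12625313]), [0.0005016673308322969, 0.0005016673308324388])
7.6 [0.59988999 0.15914914 0.25484577]
```

View pics/c2.png

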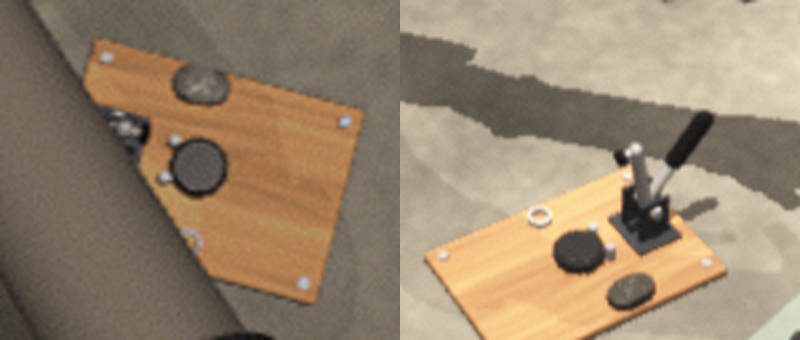

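The stone sits against the pins and the lever is still open. The lever tip measures (0.591,0.122,0.126), matching the expected 127 mm height. I'll descend behind it and push.

Request:
carry_out(
  targets=[255,0,0,-40,0,255,0,0,-40,0,255,0,0,-40,0,255,0,0,-30,0,255,0,0,0,0,255,-2.7,-9.6,0,0,255,-2.7,-9.6,0,0,255,-2.7,-9.6,0,0,255,-2.7,-9.6,0,0],
)

```text
t: 8.6
eef_pos: [0.5928, 0.1261, 0.1104]
tool_rot: [-0.0, 0.794, 0.608, 0.007]
contact_force: [2.7, 10.7, 7.1]
gripper_width: -0.0
grasp_force: 5.2
```

Request:
carry_out(
  targets=[255,-2.7,-9.6,0,0,255,-2.7,-9.6,0,0,255,-2.7,-9.6,0,0,255,-2.7,-9.6,0,0,255,-2.1,-7.7,0,0,255,-1.3,-4.8,0,0,255,0,0,0,0,255,0,0,0,0],
)

```text
t: 9.4
eef_pos: [0.575, 0.0697, 0.1052]
tool_rot: [-0.0, 0.795, 0.607, -0.0]
contact_force: [-0.1, 0.3, -0.5]
gripper_width: -0.001
grasp_force: 0.0
```

Run:
```python
from h import *
o=bot.get_obs();print(o['t'],o['eef_pos'],o['contact_force'])
c=shot("scene"); x,y,w,h=265,190,150,128
cv2.imwrite("pics/c3.png",cv2.resize(c['frame'][y:y+h,x:x+w],(600,512),interpolation=cv2.INTER_CUBIC)[:,:,::-1])
```

```text
9.4 [0.57501526 0.06971393 0.1052166 ] [-0.13735319  0.25527567 -0.49872361]
```

View pics/c3.png

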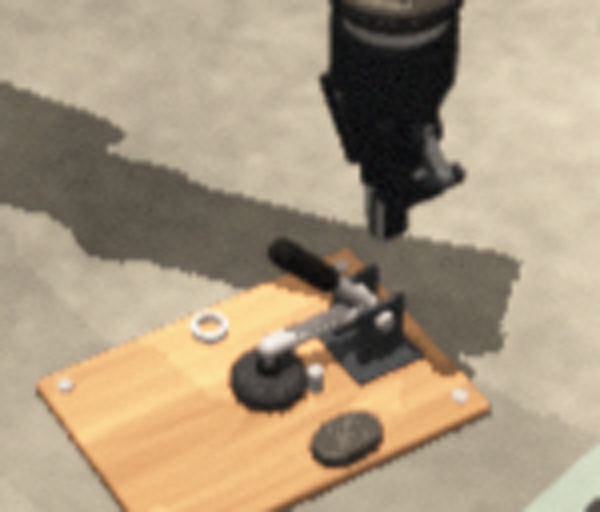

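The clamp has snapped shut with its foot on the stone, the ring and oval stone haven't moved, and the finger is clear. I'll retreat and hand in.

Request:
carry_out(
  targets=[255,3,10,0,0,255,5,18,10,0,255,3,10,30,0,255,0,0,40,0,255,0,0,40,0,255,0,0,0,0,255,0,0,0,0,255,0,0,0,0],
)

```text
t: 10.25
eef_pos: [0.5855, 0.1088, 0.2246]
tool_rot: [-0.0, 0.795, 0.607, -0.001]
contact_force: [-0.5, -0.1, -0.4]
gripper_width: -0.0
grasp_force: 0.0
```

```bash
python3 -c "
from station import bot
print(bot.get_obs()['contact_force']); print(bot.hand_in())"
```

```text
[-0.48563351 -0.08909427 -0.3539842 ]
the job is handed in; nothing more can be done
None
```

The stone was pushed against both pins, the toggle clamp snapped shut with its foot on it, the arm moved clear, and the job was handed in at about 10 s; the hand-in returned no verdict.

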